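Draw out the swatch magnifier to the set mark

ROBOT

A 6-joint arm with a two-finger parallel gripper is mounted at the origin on the work surface. World frame = base frame: x ahead of the robot, y to its left, z up, the work surface at z = 0. Lengths are in m, angles in degrees, forces in N, time in s.
With the tool pointing down it reaches from about 0.425 to 1.125 m from the base axis. Payload 14.9 kg.
Tool frame: the origin (TCP) lies where the fingers leave the gripper's body, on its centre line; the fingertips stand 78 mm ahead of it and the grasp point (between the pads) lies 60 mm ahead of it (manip.tip_extent is the distance from the TCP to the fingertips, in m); z points along the fingers, y is the line along which they close (so a half turn about z gives the same grasp; the last joint's range is limited). The gripper opens to 91 mm and grips with 3 to 60 N. Pads are 32 mm wide; open, the fingers measure 118 mm over their backs; the gripper's body (76 mm by 178 mm) begins 60 mm behind the grasp point.
Start: joints at [-74.043, 21.709, 99.362, -0, 58.929, -1.908], TCP at [0.215, -0.666, 0.292] pointing down, gripper open.
Joint ranges: [-158.91, 158.91], [-42.39, 125.64], [0.06, 152.35], [-60.88, 240.88], [17.5, 164.5], [-176.32, 176.32]. Speed limits (degrees/s): [108.29, 108.29, 136.94, 180, 180, 180].

INTERFACE

Orientations are given as a 3x3 rotation matrix whose columns are the frame's x, y, z axes.
In Python, from plant import manip gives the robot as it stands.
- The arm moves only by the shell command python3 steer.py 'ROWS' [OPENING] [FORCE]. ROWS is a JSON object whose key "increments" holds a list of rows, 1 to 5 of them, each of 4 numbers: dx, dy, dz in m, then a turn about the tool's z in degrees; each row shifts and turns the commanded pose from where the row before left it, along the tool's axes as they then stand; what a row does not reach is not made up. A row lasts 1/8 s, in which the tool goes at most 0.0625 m and 10.7 degrees, less where a joint would pass 70% of its speed; a pose out of reach is approached as far as the arm can. OPENING is the finger opening in m, set as the command begins (- or left out keeps the last). The fingers move at their own pace and stop on an object; FORCE is the grip in N (left out, the last holds). Time passes only in rows, so rows that do not move let the fingers close. It prints the time, the measured TCP pose, the force, the opening and the grip force at its end. Input that does not fit is refused with a message, and nothing moves.
- manip.state(): the state, without advancing time (a new reading comes with each control period).
- manip.snapshot(name): name is "side" or "top"; returns a dict with "img" (480x640x3 uint8, red, green, blue), "K" (3x3 intrinsics, pixels), "dist_coeffs" ([k1, k2, p1, p2, k3] as OpenCV has them; the pictures are not rectified), "R" (3x3) and "t" (3): a world point X has camera coordinates R X + t. Camera axes: x right, y down, z forward; pixel columns grow to the right and rows downward; lengths in m; the calibration is good to about 2 mm. A picture is of the moment at which its call begins. There is no depth.
- manip.close_job(): hands the job in; it is judged then, once.
The state is a dict: "time_s": time; "joint_pos": joint angles; "qvel": joint speeds; "joint_torque": joint torques, N m; "position": TCP position; "orientation": TCP orientation; "contact_force": force on the tool from outside, world axes, zero at the start; "moment": the same for the moment, N m; "opening": finger opening in m; "finger_force": force on a finger pad.
Only numpy, scipy, OpenCV 4.12 (cv2) and the standard library are available. Lean on these libraries where they do the work, as an engineer would, in place of code of your own. Each camera call takes 0.05 s, during which the arm holds its last target. There are 200 camera calls.

TASK

Unlock the magnifier's sliding boom by pushing the red lock button on its stand gently all the way in (it stays in), then take the blue post with a light grip and draw the boom out until its red pointer is level with the orange mark on the white scale. A spring pulls the boom back, so finish still holding the post there, at rest. The post is thin plastic, so do not squeeze it hard; do not shift the orange mark, and leave the jars, tin, cup, brush and palette spatula where they are.

Things in the scene. Friction and masses are not known exactly. Their poses are not given: they have to be found in the camera images.
- stand: magnifier stand, fixed to the table: dark base, aluminium sleeve 46 wide (x) x 180 long (y), top 120 above the table. Origin under the sleeve's centre at table height; the boom comes out along its +y. White scale rule 22 wide, top at height 90, parallel to y, 55 to the +x side of the boom, y 70 to 345; ticks every 10.
- lock_top (a point): centre of the top face of the red round lock button (24 dia), on top of the sleeve at stand (0, 50), at height 134 as it stands out and 124 when fully in; its axis is vertical
- lock (a joint): travel of the lock button, 0 standing out, 0.010 m fully in. It moves straight down against about 4 N of friction, without spring, and stays where it is left; more than 40 N breaks it. The boom is locked until the button is more than about 6 mm in.
- boom (a joint): how far the boom is drawn out, 0 (home, the start) to 0.16 m, along the stand's +y. When unlocked it moves against a return spring of 5 to 6 N; let go, it runs home. While locked it has about 1.5 mm of play.
- post_foot (a point): blue square post, 16 x 16 x 45 tall, standing upright on the boom's end, sides along the stand's axes. This point is at its foot's centre (height 112), top at 157; at home at stand (0, 135). The black head beneath is 32 wide, top at 113. Grip it from above in its upper half, fingers closing along the stand's x. Both fingers together pressing with more than 90 N (45 N each) break it.
- pointer (a point): tip of the red pointer needle (3 wide) that rides with the boom, 30 in +y of the post and 58 in +x of the boom's centre line, height 100
- mark (a point): centre of the orange set mark, a rider 6 wide (y) on the scale with a flag beyond its outer edge; this point is on its top, height 94, axes parallel to the stand's. It slides if pushed (3 N). The pointer passes above it and is on the mark when both have the same y in the stand's frame, i.e. joint boom equals joint rider.
- rider (a joint): position of the orange mark along the scale, in the same measure as joint boom (m)
- jar_ochre: loose paint jar, ochre yellow with white cap, 66 dia x 85 tall, origin under its centre
- jar_blue: loose paint jar, blue with white cap, 66 dia x 85 tall, origin under its centre
- jar_red: loose paint jar, red with white cap, 66 dia x 85 tall, origin under its centre
- tin: loose small metal tin with green label, 60 dia x 70 tall, near the stand on the robot's side, origin under its centre
- cup: loose white ceramic cup, 72 dia at the rim x 85 tall, beyond the stand, origin under its centre
- brush: loose paint brush lying flat, 190 long, on the robot's side of the stand, origin at its underside middle
- knife: loose palette spatula lying flat, 200 long, beyond the stand, origin at its underside middle

How it is judged:
By the outcome, as a careful person would: the job done as asked, in the order asked, and still so for the second after the job is handed in, while the arm keeps its last pose, push and grip.
It also fails if it takes over 45 s, if anything falls off the work surface, if the arm or the gripper's body presses on something with over 40 N, if the wrist force passes 120 N, or if a joint passes its speed limit or range.

## Working session

There is one attempt and no reset: what is moved stays moved. The work goes in short steps, Python scripts to look and compute and a shell command to move; the robot and the scene stay as the last step left them, time stands still between calls to the robot, and variables do not carry over. Pictures are saved under pics/ and viewed, at most 10 in all, crops included, and the job is handed in when it is done.

```bash
ls; mkdir -p pics
python3 - <<'E'
from plant import manip
import cv2,numpy as np,pickle
d={}
for n in("side","top"):
    s=manip.snapshot(n);d[n]=s
    cv2.imwrite(f"pics/{n}0.png",s["img"][:,:,::-1])
    print(n,(-s["R"].T@s["t"]).round(3),s["K"][0,0],np.round(s["dist_coeffs"],3))
pickle.dump(d,open("d0.pkl","wb"))
s=manip.state();print(s)
E
```

```text
pics
plant.py
steer.py
side [0.283 0.921 0.91 ] 458.4974393403038 [-0.032  0.     0.     0.     0.   ]
top [ 0.468 -0.016  1.54 ] 506.60854467115763 [-0.1  0.   0.   0.   0. ]
{'time_s': 0.1, 'joint_pos': array([-7.40439261e+01,  2.17351500e+01,  9.93907465e+01,  3.44074620e-04,
        5.89296216e+01, -1.90782828e+00]), 'qvel': array([ 0.06762558, -0.07601809,  0.01005905,  0.0097346 , -0.00719988,
       -0.07617551]), 'joint_torque': array([ 7.55828023e-04, -7.65038681e+01, -4.35287941e+01,  6.52741548e-02,
        3.98951070e-02, -2.58828300e-05]), 'position': array([ 0.21465316, -0.66599477,  0.29167132]), 'orientation': array([[ 9.51788814e-01,  3.06753950e-01, -2.61425297e-04],
       [ 3.06754059e-01, -9.51788357e-01,  9.33054509e-04],
       [ 3.73966020e-05, -9.68264115e-04, -9.99999531e-01]]), 'contact_force': array([0.1226554 , 0.95958789, 0.11928699]), 'moment': array([ 0.06641155, -0.01583427,  0.01870097]), 'finger_force': 0.0, 'opening': 0.09102118000890906}
```

View pics/top0.png

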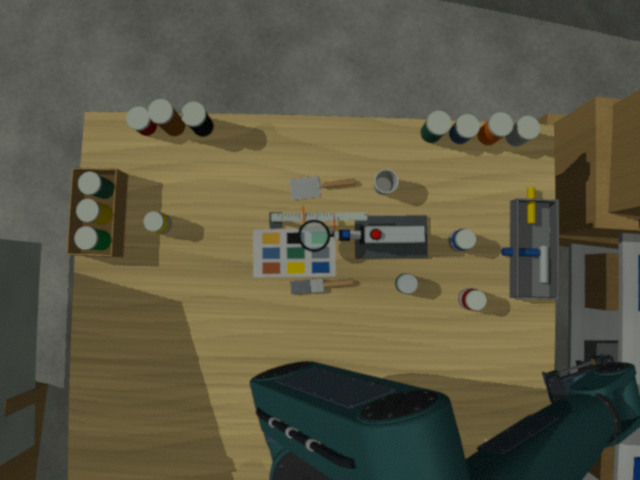

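View pics/side0.png

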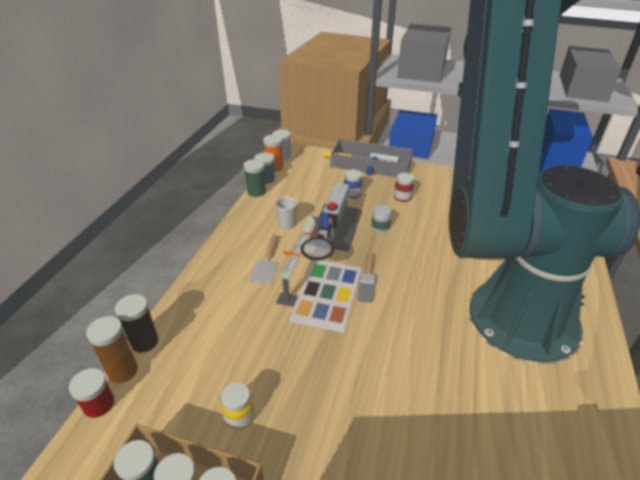

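The top view shows the red button at about (376,235), the blue post at (345,235), the white scale along row 216, the orange flag near (304,210) and the red pointer near (335,212). The stand's +y runs to image left. The side view shows the same things, smaller. Next I measure by masks.

```bash
cat > h.py <<'E'
import cv2,numpy as np
def ray(s,uv):
    p=cv2.undistortPoints(np.array([[uv]],float),s["K"],s["dist_coeffs"])[0,0]
    R=s["R"];return -R.T@s["t"],R.T@np.array([p[0],p[1],1])
def onz(s,uv,z):
    c,d=ray(s,uv);return c+d*(z-c[2])/d[2]
def proj(s,X):
    return cv2.projectPoints(np.array([X],float),cv2.Rodrigues(s["R"])[0],s["t"],s["K"],s["dist_coeffs"])[0].ravel()
def tri(a,ua,b,ub):
    c1,d1=ray(a,ua);c2,d2=ray(b,ub);d1/=np.linalg.norm(d1);d2/=np.linalg.norm(d2)
    k=np.linalg.lstsq(np.c_[d1,-d2],c2-c1,rcond=None)[0]
    p,q=c1+k[0]*d1,c2+k[1]*d2;return (p+q)/2,np.linalg.norm(p-q)
def blobs(s,lo,hi,box,amin=4):
    h=cv2.cvtColor(s["img"],cv2.COLOR_RGB2HSV);m=cv2.inRange(h,lo,hi)
    k=np.zeros_like(m);x0,y0,x1,y1=box;k[y0:y1,x0:x1]=m[y0:y1,x0:x1]
    n,l,st,c=cv2.connectedComponentsWithStats(k)
    return [(st[i].tolist(),c[i].round(2).tolist()) for i in range(1,n) if st[i][4]>=amin]
E
python3 - <<'E'
import pickle;from h import *
d=pickle.load(open("d0.pkl","rb"))
bx={"top":(262,195,440,265),"side":(270,175,370,310)}
for n in d:
    s=d[n];x0,y0,x1,y1=bx[n]
    print(n)
    for nm,lo,hi in(("red",(0,120,70),(6,255,255)),("red2",(172,120,70),(180,255,255)),("orange",(7,150,120),(16,255,255)),("blue",(105,120,30),(125,255,255))):
        for b in blobs(s,lo,hi,bx[n]):print(nm,b,onz(s,b[1],{"r":.134,"o":.094,"b":.157}[nm[0]]).round(4))
    f=8 if n=="side" else 4.4
    c=s["img"][y0:y1,x0:x1,::-1] if n=="top" else s["img"][180:255,270:370,::-1]
    cv2.imwrite(f"pics/{n}0c.png",cv2.resize(c,None,fx=f,fy=f,interpolation=cv2.INTER_CUBIC)[:600,:800])
E
```

```text
side
red ([328, 203, 8, 6, 42], [331.64, 205.6]) [ 0.5711 -0.1579  0.134 ]
red ([311, 234, 5, 1, 5], [313.0, 234.0]) [ 0.5829 -0.0127  0.134 ]
orange ([284, 251, 9, 5, 32], [287.34, 252.72]) [0.6405 0.0383 0.094 ]
blue ([349, 183, 10, 4, 25], [353.16, 184.6]) [ 0.5301 -0.2534  0.157 ]
blue ([322, 213, 6, 15, 79], [324.28, 219.89]) [ 0.5632 -0.0538  0.157 ]
blue ([344, 272, 10, 9, 64], [348.69, 276.05]) [0.4444 0.1435 0.157 ]
top
red ([371, 230, 10, 9, 71], [375.44, 233.77]) [ 0.5745 -0.1688  0.134 ]
orange ([302, 206, 3, 15, 22], [302.95, 211.95]) [0.6343 0.0364 0.094 ]
orange ([334, 222, 1, 4, 4], [334.0, 223.5]) [ 0.6036 -0.0536  0.094 ]
blue ([341, 230, 9, 9, 62], [344.84, 234.27]) [ 0.569  -0.0824  0.157 ]
blue ([265, 249, 1, 4, 4], [265.0, 250.5]) [0.5181 0.1346 0.157 ]
blue ([313, 262, 16, 3, 35], [320.89, 263.37]) [ 0.4875 -0.0192  0.157 ]
```

View pics/top0c.png

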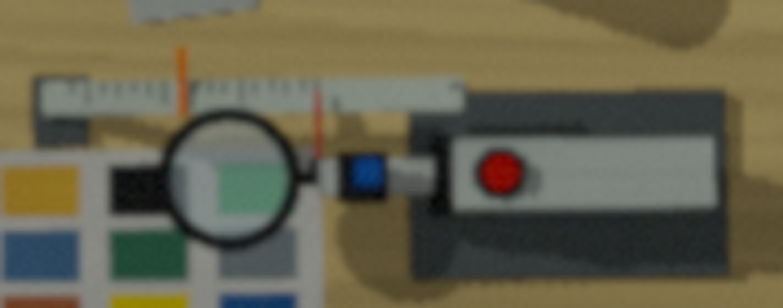

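View pics/side0c.png

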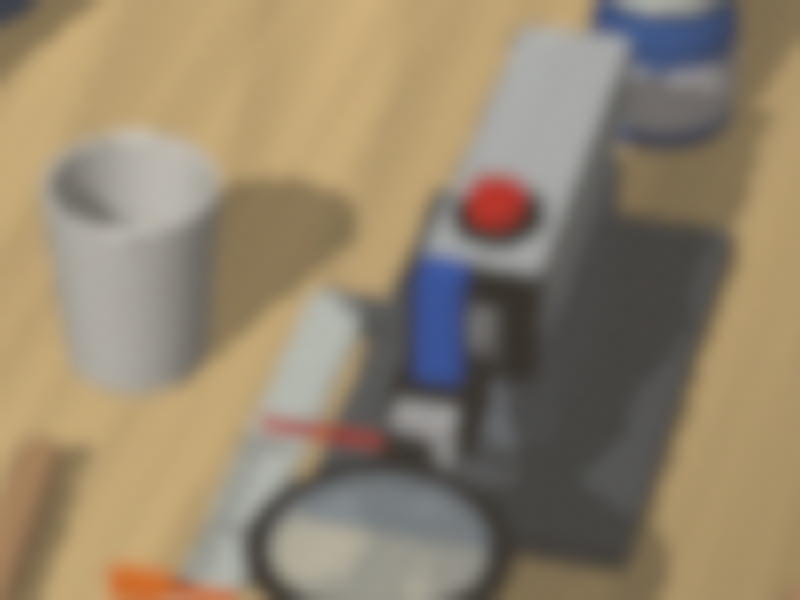

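The crops show the post, needle (tip near px (334,216) in the top view), orange mark (303,212), and lens, which overlaps neither the post nor the mark. The sleeve and rule look nearly axis-aligned, so I'll get the yaw from the rule and sleeve edges, and a precise pointer-to-mark distance.

```bash
cat > m.py <<'E'
from h import *
def edge(s,c0,c1,r0,r1,z):
    """rows of a bright band's upper/lower edge per column -> line angle at height z"""
    g=cv2.GaussianBlur(s["img"].min(2).astype(np.float32),(3,3),0)[r0:r1]
    out=[]
    for sg in(1,-1):
        P=[]
        for c in range(c0,c1):
            d=sg*np.diff(g[:,c]);i=int(d.argmax());w=np.clip(d[max(0,i-2):i+3],0,None)
            P.append(onz(s,(c,r0+.5+(w*np.arange(max(0,i-2),max(0,i-2)+len(w))).sum()/w.sum()),z)[:2])
        P=np.array(P);k=np.polyfit(P[:,1],P[:,0],1)
        r=P[:,0]-np.polyval(k,P[:,1]);ok=abs(r)<2*np.median(abs(r))+1e-4
        k=np.polyfit(P[ok,1],P[ok,0],1);out.append((k,r.std()))
    return out
E
python3 - <<'E'
import pickle;from m import *
s=pickle.load(open("d0.pkl","rb"))["top"]
for nm,a in(("sleeve",(384,420,222,246,.12)),("rule",(345,365,205,224,.09))):
    for k,r in edge(s,*a):print(nm,"angle",np.degrees(np.arctan(k[0])).round(2),"x at y=-.17",np.polyval(k,-.17).round(4),"x at y=0",np.polyval(k,0).round(4),r.round(4))
im=s["img"].astype(int)
E_=im[:,:,0]-np.minimum(im[:,:,1],im[:,:,0]) 
for r in range(204,228):print(r,E_[r,298:308],E_[r,329:340])
E
```

```text
sleeve angle -2.09 x at y=-.17 0.5978 x at y=0 0.5916 0.0002
sleeve angle -2.07 x at y=-.17 0.5513 x at y=0 0.5451 0.0003
rule angle -2.39 x at y=-.17 0.642 x at y=0 0.6349 0.0002
rule angle -0.5 x at y=-.17 0.6163 x at y=0 0.6148 0.0008
204 [15 15 15 17 19 18 18 15 14 14] [15 15 14 15 15 14 15 15 15 14 14]
205 [15 15 17 21 31 33 26 17 14 15] [14 16 13 15 15 14 14 15 15 14 13]
206 [15 15 17 26 44 52 35 20 16 16] [14 14 14 15 15 16 14 14 14 16 16]
207 [15 15 16 27 48 60 39 20 14 15] [16 15 15 15 15 16 15 15 15 15 15]
208 [15 15 16 25 51 62 39 20 16 14] [14 15 14 15 15 14 14 15 15 15 15]
209 [15 16 15 24 48 61 41 21 15 15] [14 15 14 15 14 15 15 14 15 15 16]
210 [15 14 15 22 46 62 41 20 14 14] [13 15 15 15 15 14 15 15 14 14 15]
211 [14 14 14 20 44 59 39 19 14 14] [13 13 14 13 14 14 13 13 13 13 13]
212 [10 10 10 15 39 56 37 16 11 11] [8 8 8 8 9 9 8 7 8 6 6]
213 [ 3  2  2  7 33 57 38 13  5  3] [0 0 0 0 1 0 0 0 0 0 0]
214 [ 0  0  0  2 30 56 39  9  0  0] [0 0 0 0 0 0 0 0 0 0 0]
215 [ 0  0  0  1 32 57 40  7  0  0] [ 0  0  0  0 11 12  0  0  0  0  0]
216 [ 0  0  0  1 31 57 41  5  0  0] [ 0  0  0  0 19 24  7  0  0  0  0]
217 [ 0  0  0  1 31 58 42  5  0  0] [ 0  0  0  0 22 32 10  0  0  0  0]
218 [ 0  0  0  2 32 57 41  6  0  0] [ 0  0  0  0 23 38 14  0  0  0  0]
219 [ 0  0  0  3 33 58 42  7  0  0] [ 0  0  0  1 25 40 14  0  0  0  0]
220 [ 0  0  1  7 34 53 39 10  0  0] [ 1  2  3  9 32 46 22  7  3  4  2]
221 [ 8  8  9 12 25 36 27 11  1  0] [11 13 11 18 37 50 30 15 12 11 11]
222 [14 14 13 15 18 18 14  7  4  0] [16 14 15 18 37 51 32 17 15 14 13]
223 [14 14 16 14 12 10  8  4  0  0] [15 15 15 21 37 51 31 18 15 13 12]
224 [13 13 13 13 11  6  2  0  0  0] [15 14 15 19 35 50 32 19 14 14 12]
225 [11 11 11  8  4  1  0  0  0  0] [15 14 14 19 34 49 33 17 15 14 13]
226 [13 11  7  5  3  0  0  0  0  0] [13 11 12 18 35 50 33 17 12 12 12]
227 [12 10  8  4  0  0  0  0  0  0] [11 11 10 15 37 50 35 17 13 11 12]
```

```bash
python3 - <<'E'
import pickle;from m import *
d=pickle.load(open("d0.pkl","rb"));s=d["top"]
print("button tri",[np.round(v,4) for v in tri(s,(375.44,233.77),d["side"],(331.64,205.6))])
a=np.radians(2.09);X=np.array([np.cos(a),np.sin(a)]);Y=np.array([-np.sin(a),np.cos(a)])
im=s["img"].astype(float)
E_=im[:,:,0]-np.minimum(im[:,:,1],im[:,:,0])
b=np.array([.5745,-.1688]);o=b-.05*Y
def yy(rows,c0,c1,z):
    r=[]
    for q in rows:
        w=np.clip(E_[q,c0:c1]-max(E_[q,c0],E_[q,c1-1]),0,None);c=(w*np.arange(c0,c1)).sum()/w.sum()
        p=onz(s,(c,q),z)[:2]-o;r.append((p@X,p@Y))
    return np.array(r)
p=yy(range(216,220),330,339,.1);m=yy(range(213,220),299,308,.094)
print("pointer",p.round(4).tolist());print("mark",m.round(4).tolist());print("boom target",m[:,1].mean()-p[:,1].mean(), m[:,1].mean()-.165)
E
python3 steer.py '{"increments": [[0.0412,-0.0302,0,0],[0.0412,-0.0302,0,0],[0.0412,-0.0302,0,0],[0.0412,-0.0302,0,0],[0.0412,-0.0302,0,0]]}' 0.0 10
python3 steer.py '{"increments": [[0.0412,-0.0302,0,0],[0.0412,-0.0302,0,0],[0.0412,-0.0302,0,0],[0.0412,-0.0302,0,0],[0.0412,-0.0302,0,0]]}'
python3 steer.py '{"increments": [[0.0412,-0.0302,0,-9],[0,0,0,-9.5],[0,0,0,-9.5],[0,0,0,-9.5],[0,0,0,-9.5]]}'
python3 steer.py '{"increments": [[0,0,0,-9],[0,0,0,-9],[0,0,0,-9.2],[0,0,0,0]]}'
```

```text
button tri [array([ 0.5747, -0.1698,  0.1254]), np.float64(0.0009)]
pointer [[0.0542, 0.1647], [0.0514, 0.1646], [0.0485, 0.1644], [0.0456, 0.1646]]
mark [[0.0642, 0.2523], [0.0613, 0.2523], [0.0584, 0.2524], [0.0555, 0.2524], [0.0526, 0.2524], [0.0497, 0.2525], [0.0469, 0.2525]]
boom target 0.08781275617959552 0.08740650472993147
time_s: 0.72
position: [0.3651, -0.4579, 0.2921]
orientation: [[0.952, 0.307, -0.0], [0.307, -0.952, 0.0], [-0.0, -0.0, -1.0]]
contact_force: [1.1, -0.8, -0.3]
opening: 0.0444
finger_force: 0.0
time_s: 1.35
position: [0.5149, -0.2509, 0.2921]
orientation: [[0.952, 0.307, -0.0], [0.307, -0.952, 0.0], [-0.0, -0.0, -1.0]]
contact_force: [0.6, 0.0, -0.4]
opening: 0.0004
finger_force: 0.0
time_s: 1.98
position: [0.5441, -0.2109, 0.292]
orientation: [[0.42, 0.908, -0.0], [0.908, -0.42, 0.0], [0.0, -0.0, -1.0]]
contact_force: [-0.8, 0.3, 0.1]
opening: 0.0005
finger_force: 0.0
time_s: 2.48
position: [0.544, -0.211, 0.292]
orientation: [[-0.035, 0.999, -0.0], [0.999, 0.035, 0.0], [0.0, -0.0, -1.0]]
contact_force: [0.3, -0.0, 0.3]
opening: 0.0004
finger_force: 0.0
```

The pointer (stand y 0.1647, expected 0.165) and button checks agree. The boom target is about 0.0875 m. Next, go over the button and come down near it.

```bash
python3 steer.py '{"increments": [[0.0205,0.016,0,0],[0.0204,0.016,0,-0.1],[0,0,0.04,0],[0,0,0.026,0],[0,0,0,0]]}'
python3 steer.py '{"increments": [[0,0,0.004,0],[0,0,0.004,0],[0,0,0.003,0],[0,0,0.002,0],[0,0,0,0]]}'
python3 steer.py '{"increments": [[0,0,0.002,0],[0,0,0.002,0],[0,0,0,0]]}'
```

```text
time_s: 3.1
position: [0.5737, -0.1687, 0.2245]
orientation: [[-0.035, 0.999, -0.003], [0.999, 0.035, 0.001], [0.001, -0.003, -1.0]]
contact_force: [0.1, 0.3, 1.0]
opening: 0.0005
finger_force: 0.0
time_s: 3.72
position: [0.5747, -0.169, 0.2132]
orientation: [[-0.038, 0.999, -0.0], [0.999, 0.038, 0.0], [0.0, -0.0, -1.0]]
contact_force: [0.0, -0.1, -0.5]
opening: 0.0005
finger_force: 0.0
time_s: 4.1
position: [0.5748, -0.169, 0.2092]
orientation: [[-0.038, 0.999, 0.0], [0.999, 0.038, -0.0], [-0.0, 0.0, -1.0]]
contact_force: [1.0, -0.4, 0.1]
opening: 0.0006
finger_force: 0.3
```

```bash
python3 -c "from plant import manip;print(manip.tip_extent)"; for i in 1; do :; done
python3 steer.py '{"increments": [[0,0,0.002,0],[0,0,0.001,0],[0,0,0,0]]}'
python3 steer.py '{"increments": [[0,0,0.001,0],[0,0,0.001,0],[0,0,0,0]]}'
```

```text
0.0783
time_s: 4.47
position: [0.5747, -0.169, 0.2061]
orientation: [[-0.038, 0.999, 0.0], [0.999, 0.038, -0.0], [-0.0, 0.0, -1.0]]
contact_force: [0.2, -0.6, 0.4]
opening: 0.0004
finger_force: 0.5
time_s: 4.85
position: [0.5747, -0.169, 0.2041]
orientation: [[-0.038, 0.999, 0.0], [0.999, 0.038, -0.0], [-0.0, 0.0, -1.0]]
contact_force: [0.6, -0.2, 2.2]
opening: 0.0001
finger_force: 0.6
```

```bash
python3 steer.py '{"increments": [[0,0,0.001,0],[0,0,0.0005,0],[0,0,0,0]]}'
python3 steer.py '{"increments": [[0,0,0.0005,0],[0,0,0,0],[0,0,0,0]]}'
python3 - <<'E'
from plant import manip
from h import *
s=manip.snapshot("side");x=s["img"][165:255,270:390,::-1]
cv2.imwrite("pics/p1.png",cv2.resize(x,None,fx=6,fy=6,interpolation=cv2.INTER_CUBIC))
print(proj(s,(.5747,-.169,.134)),proj(s,(.5747,-.169,.124)))
E
```

```text
time_s: 5.22
position: [0.5747, -0.169, 0.2027]
orientation: [[-0.038, 0.999, 0.0], [0.999, 0.038, -0.0], [-0.0, 0.0, -1.0]]
contact_force: [0.4, 0.3, 1.8]
opening: 0.0011
finger_force: 1.0
time_s: 5.6
position: [0.5747, -0.169, 0.2025]
orientation: [[-0.038, 0.999, 0.0], [0.999, 0.038, -0.0], [-0.0, 0.0, -1.0]]
contact_force: [-1.0, -0.2, 7.4]
opening: 0.0001
finger_force: 3.7
[331.47921823 203.35536797] [331.41361138 206.1207952 ]
```

View pics/p1.png

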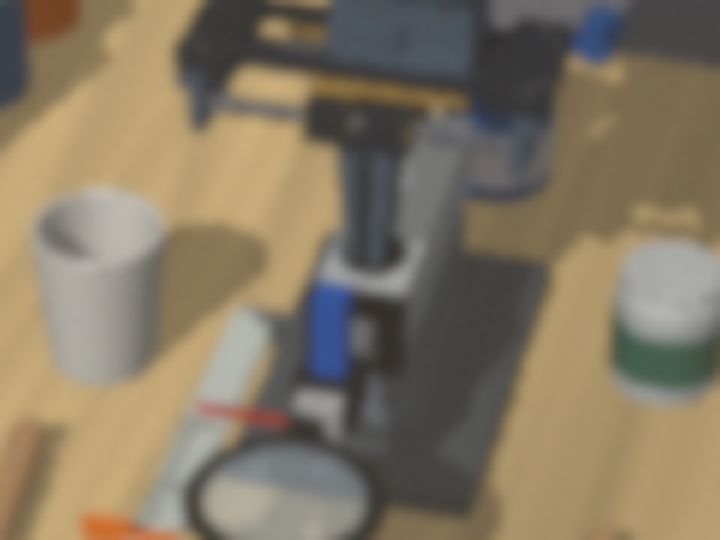

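The fingers sit on the button (about (332,206) in the full image) with it nearly flush with the sleeve top. The force has risen to 7 N, so it is at its stop. One more small press will confirm that, then I lift off.

```bash
python3 steer.py '{"increments": [[0,0,0.0005,0],[0,0,0,0],[0,0,0,0]]}'
python3 steer.py '{"increments": [[0,0,-0.02,0],[0,0,-0.05,0],[0,0,0,0]]}' 0.06 5
```

```text
time_s: 6.02
position: [0.5748, -0.1691, 0.2024]
orientation: [[-0.038, 0.999, -0.0], [0.999, 0.038, -0.0], [-0.0, -0.0, -1.0]]
contact_force: [-3.8, 1.5, 14.1]
opening: 0.0002
finger_force: 7.2
time_s: 6.4
position: [0.5762, -0.1695, 0.2761]
orientation: [[-0.038, 0.999, 0.006], [0.999, 0.038, -0.002], [-0.002, 0.006, -1.0]]
contact_force: [0.3, 0.3, -0.6]
opening: 0.028
finger_force: 0.0
```

```bash
python3 steer.py '{"increments": [[0.0425,0,0,0],[0.0425,0,0,0],[0,0,0,0],[0,0,0,0]]}'
python3 steer.py '{"increments": [[0,0,0.04,0],[0,0,0.025,0],[0,0,0,0],[0,0,0,0]]}'
python3 - <<'E'
from plant import manip
from h import *
s=manip.snapshot("side");x=s["img"][165:265,270:390,::-1]
cv2.imwrite("pics/p2.png",cv2.resize(x,None,fx=6,fy=6,interpolation=cv2.INTER_CUBIC))
for b in blobs(s,(105,120,30),(125,255,255),(300,195,345,245)):print(b)
print(blobs(s,(0,120,70),(6,255,255),(300,195,345,225)))
E
```

```text
time_s: 6.9
position: [0.5714, -0.0842, 0.2717]
orientation: [[-0.038, 0.999, -0.0], [0.999, 0.038, -0.0], [-0.0, -0.0, -1.0]]
contact_force: [-0.0, -0.2, 0.0]
opening: 0.0598
finger_force: 0.0
time_s: 7.4
position: [0.572, -0.0847, 0.2077]
orientation: [[-0.037, 0.999, 0.001], [0.999, 0.037, -0.0], [-0.0, 0.001, -1.0]]
contact_force: [-0.2, -0.6, 0.5]
opening: 0.06
finger_force: 0.0
([322, 213, 6, 15, 85], [324.47, 220.0])
[]
```

View pics/p2.png

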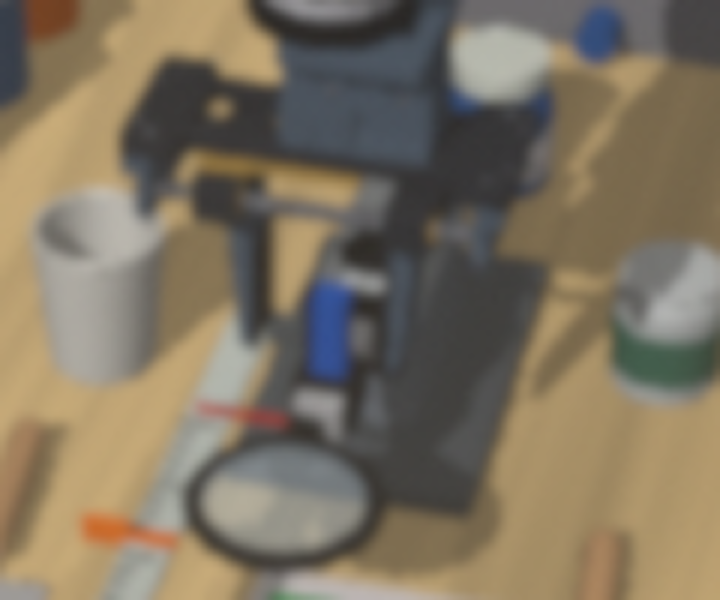

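The post stands between the open fingers, which are clear of the head, needle and cup. Close gently.

```bash
python3 steer.py '{"increments": [[0,0,0,0],[0,0,0,0],[0,0,0,0],[0,0,0,0],[0,0,0,0]]}' 0.0 20
python3 steer.py '{"increments": [[0.003,0,0,0],[0.004,0,0,0],[0.004,0,0,0],[0,0,0,0]]}'
```

```text
time_s: 8.07
position: [0.5705, -0.0841, 0.2066]
orientation: [[-0.038, 0.999, -0.003], [0.999, 0.038, 0.0], [0.0, -0.003, -1.0]]
contact_force: [-10.1, -0.4, 1.8]
opening: 0.0159
finger_force: 20.0
time_s: 8.57
position: [0.5701, -0.0732, 0.2066]
orientation: [[-0.038, 0.999, -0.003], [0.999, 0.038, -0.0], [-0.0, -0.003, -1.0]]
contact_force: [-9.6, -4.8, 7.3]
opening: 0.0159
finger_force: 20.0
```

The boom follows and the spring force shows. I'll relieve the side load and draw most of the way.

```bash
python3 steer.py '{"increments": [[0.012,-0.0006,0,0],[0.016,0,0,0],[0.016,0,0,0],[0.014,0,0,0],[0.008,0,0,0]]}'
python3 steer.py '{"increments": [[0.004,0,0,0],[0,0,0,0],[0,0,0,0]]}'
cat > look.py <<'E'
import sys;from plant import manip
from h import *
t=manip.snapshot("top");s=manip.snapshot("side");n=sys.argv[1]
cv2.imwrite(f"pics/{n}.png",np.vstack([cv2.resize(s["img"][215:275,265:365,::-1],None,fx=5,fy=5,interpolation=cv2.INTER_CUBIC),cv2.resize(t["img"][198:255,270:370,::-1],None,fx=5,fy=5,interpolation=cv2.INTER_CUBIC)]))
np.save(f"{n}.npy",s["img"])
st=manip.state();p=st["position"];a=np.radians(2.09);Y=np.array([-np.sin(a),np.cos(a)])
print("tcp travel",(p[:2]-[.5711,-.0841])@Y)
E
python3 look.py p3
```

```text
time_s: 9.2
position: [0.5673, -0.007, 0.2066]
orientation: [[-0.039, 0.999, -0.002], [0.999, 0.039, -0.001], [-0.001, -0.002, -1.0]]
contact_force: [-5.9, -6.2, 5.0]
opening: 0.016
finger_force: 20.0
time_s: 9.57
position: [0.5671, -0.0034, 0.2066]
orientation: [[-0.038, 0.999, -0.002], [0.999, 0.038, -0.001], [-0.001, -0.002, -1.0]]
contact_force: [-5.6, -4.7, 4.8]
opening: 0.016
finger_force: 20.0
tcp travel 0.08070551929261607
```

View pics/p3.png

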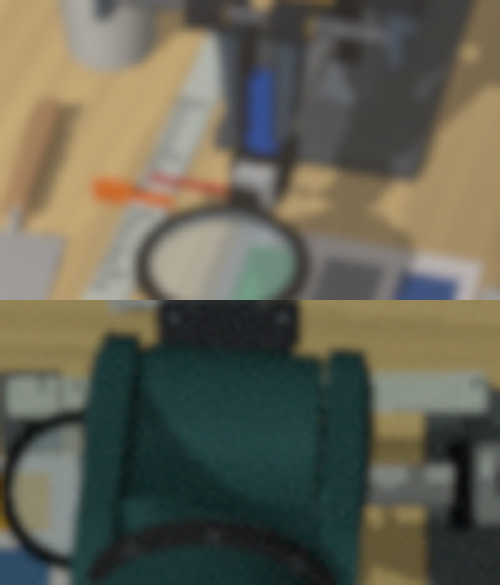

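The side view shows the needle (full-image px about (295–311, 251–253)) just short of the orange mark (284–299, 252–255). The arm hides the pair from above. I'll measure the gap by column centroids in the side view, with the home picture as a check.

```bash
cat > gap.py <<'E'
import pickle,sys;from h import *
d=pickle.load(open("d0.pkl","rb"));s=d["side"]
a=np.radians(2.09);X=np.array([np.cos(a),np.sin(a)]);Y=np.array([-np.sin(a),np.cos(a)]);o=np.array([.5745,-.1688])-.05*Y
def meas(img,xs,y0,z,hw=.016):
    """stand y of a red/orange strip near y0: at each stand x, column centroid of excess redness"""
    im=img.astype(float);E=cv2.GaussianBlur(im[:,:,0]-im[:,:,1],(1,1),0);out=[]
    P=[proj(s,[*(o+x*X+y0*Y),z]) for x in xs]
    for c in range(int(np.ceil(min(p[0] for p in P))),int(max(p[0] for p in P))+1):
        r=np.polyval(np.polyfit([p[0] for p in P],[p[1] for p in P],1),c);lo=int(r)-4;e=E[lo:lo+10,c]
        w=np.clip(e-np.median(e)-12,0,None)
        if w.sum()<10:continue
        q=onz(s,(c,lo+(w*np.arange(10)).sum()/w.sum()),z)[:2]-o;out.append([c,*(q@X,)*1,q@Y])
    return np.array(out)
F=np.linspace(.07,.088,5);N=np.linspace(.03,.05,5)
def show(t,v):print(t,np.median(v[:,2]).round(4),(v[:,2]*1e3).round(1))
show("home mark",meas(d["side"]["img"],F,.2525,.094));show("home ptr",meas(d["side"]["img"],N,.165,.1))
n,b=sys.argv[1],float(sys.argv[2]);i=np.load(n+".npy")
show("now mark",meas(i,F,.2525,.094));show("now ptr",meas(i,N,.165+b,.1))
E
python3 gap.py p3 0.0807
```

```text
home mark 0.2548 [255.4 255.1 254.8 254.7 254.6]
home ptr 0.1654 [165.5 165.2 165.1 165.4 165.6 165.5 165.1]
now mark 0.2549 [255.2 255.2 254.9 254.7 254.7]
now ptr 0.2456 [261.4 260.9 245.4 245.8 245.1 245. ]
```

```bash
python3 steer.py '{"increments": [[0.004,0,0,0],[0.0031,0,0,0],[0,0,0,0],[0,0,0,0],[0,0,0,0]]}'
python3 look.py p4
cat >> gap.py <<'E'
def upper(img,xs,y0,z,half):
    im=img.astype(float);E=im[:,:,0]-im[:,:,1];out=[]
    P=np.array([proj(s,[*(o+x*X+y0*Y),z]) for x in xs])
    for c in range(int(np.ceil(P[:,0].min())),int(P[:,0].max())+1):
        r=np.polyval(np.polyfit(P[:,0],P[:,1],1),c);lo=int(r)-5;e=E[lo:lo+10,c]
        k=int(e.argmax());h=(e[k]+np.median(e[:3]))/2
        while k>0 and e[k-1]>h:k-=1
        f=k-(e[k]-h)/(e[k]-e[k-1]);q=onz(s,(c,lo+f),z)[:2]-o;out.append([c,q@X,q@Y+half])
    return np.array(out)
print("upper-edge based")
show("home mark",upper(d["side"]["img"],F,.2525,.094,.003));show("now mark",upper(i,F,.2525,.094,.003));show("now ptr",upper(i,N,.165+b,.1,.0015))
E
python3 gap.py p4 0.0877
```

```text
time_s: 10.3
position: [0.5669, 0.0035, 0.2066]
orientation: [[-0.038, 0.999, -0.002], [0.999, 0.038, -0.001], [-0.001, -0.002, -1.0]]
contact_force: [-6.3, -5.8, 4.5]
opening: 0.0159
finger_force: 20.0
tcp travel 0.08776930974317959
home mark 0.2548 [255.4 255.1 254.8 254.7 254.6]
home ptr 0.1654 [165.5 165.2 165.1 165.4 165.6 165.5 165.1]
now mark 0.2549 [255.3 255.1 254.9 254.8 254.5]
now ptr 0.2561 [257.7 257.5 257.2 256.1 253.7 252.6 252. ]
upper-edge based
home mark 0.2486 [250.1 249.3 248.8 248.3 248.4 248.4]
now mark 0.2487 [249.9 249.3 248.9 248.3 248.4 248.3]
now ptr 0.2495 [250.3 250.2 250.  249.5 248.5 247.6 247.4]
```

View pics/p4.png

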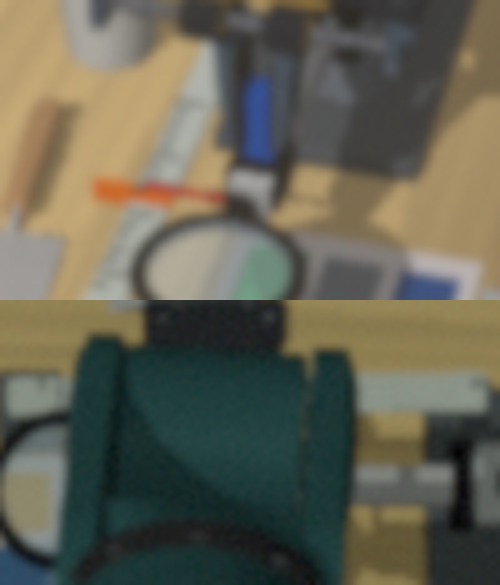

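The needle now lies level with the mark. In the side view the mark centroid is offset by 2.4 mm because its 4 mm front face is visible (geometry predicts 2.3 mm), so I rely on the top-view target of 87.5–87.8 mm. The boom is at about 87.2 mm, so I nudge it 0.4 mm and settle.

```bash
python3 steer.py '{"increments": [[0.0004,0,0,0],[0,0,0,0],[0,0,0,0],[0,0,0,0]]}'
python3 look.py p5; python3 gap.py p5 0.088 | grep -v home
python3 -c "
from plant import manip;s=manip.state();print(s['time_s'],s['qvel'].round(2),s['finger_force'],s['contact_force'])"
```

```text
time_s: 10.9
position: [0.5669, 0.0039, 0.2066]
orientation: [[-0.038, 0.999, -0.002], [0.999, 0.038, -0.001], [-0.001, -0.002, -1.0]]
contact_force: [-6.1, -4.9, 4.7]
opening: 0.0158
finger_force: 20.0
tcp travel 0.08811666738679859
now mark 0.2548 [255.3 255.  254.8 254.8 254.6]
now ptr 0.2569 [257.9 257.8 257.6 256.9 254.3 253.  252.1]
upper-edge based
now mark 0.2488 [249.9 249.3 249.  248.3 248.6 248.4]
now ptr 0.2501 [250.7 250.7 250.6 250.1 249.1 248.1 247.5]
11.0 [-0.01  0.04 -0.04  0.04  0.03 -0.05] 19.997931718826294 [-5.65966928 -5.52260091  5.88842089]
```

The mark has not moved, the boom is held at rest at about 87.6 mm, and the grip is 20 N.

```bash
python3 -c "from plant import manip;print(manip.close_job())"
```

```text
the job is handed in; nothing more can be done
None
```

I pushed the lock fully in at no more than about 14 N, drew the boom out about 87.6 mm to the orange mark, and handed the job in at about 11 s, still holding the post at rest with a 20 N grip. The arm hid the pointer from the top camera at the end, so the final match (within about 0.5 mm) rests on the first top view, the arm's measured travel and a side-view check.

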